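# Tip a battery pack over a step and seat it in its cradle

### The arm

A 6-joint arm with a two-finger parallel gripper is mounted at the origin on a cart in front of the work surface, level with it; the furniture and walls round the work are solid. World frame = base frame: x ahead of the robot, y to its left, z up, the work surface at z = 0. Lengths are in m, angles in rad, forces in N, time in s.
With the tool pointing down it reaches from about 0.325 to 0.775 m from the base axis. Payload 9.3 kg.
Tool frame: the origin (TCP) lies on the centre line of the jaws, within the pads' length; the fingertips stand 11 mm ahead of it and the grasp point (between the pads) lies 8 mm behind it; z points along the fingers, y is the line along which they close (so a half turn about z gives the same grasp; the last joint's range is limited). The gripper opens to 85 mm and grips with 20 to 120 N. Pads are 22 mm wide; open, the fingers measure 114 mm over their backs; the gripper's body (76 mm by 85 mm) begins 54 mm behind the grasp point. The pads swing forward as they close: fully open they stand 13 mm farther back than shut.
Start: joints at [1.098, 0.259, 0.021, 1.334, 0, 1.418], TCP at [0.173, 0.522, 0.242] pointing down, gripper open.
Joint ranges: [-3.04, 3.04], [-0.91, 1.82], [-1.04, 1.36], [-1.92, 1.95], [-1.52, 1.45], [-3.14, 3.14]. Speed limits (rad/s): [2.22, 2.22, 2.79, 3.14, 3.14, 3.14].

### API

Orientations are given as a unit quaternion [x, y, z, w].
In Python, from rig import sensors, read_camera, get_calibration, order gives the robot as it stands.
- The arm moves only by the tool move_arm, never from a script. Its argument "increments" is a list of rows, each a list of 5 numbers: the shift along the tool's x, y, z normalised to -1 to 1, where 1 is 0.12 m, then the turn about the tool's z normalised to -1 to 1, where 1 is pi/2 rad, then the closure, from -1 (fully open) to 1 (shut), so that 0 is half open. A call has 1 to 8 rows; each row is the pose to reach, as a shift and turn from the pose commanded when the call began, along the tool's axes at that moment; what a row does not reach only later rows make up. A row lasts 1/10 s, in which the tool goes at most 50 mm and 8.59 degrees, less where a joint would pass 70% of its speed; a pose out of reach is approached as far as the arm can. A call with a number of a shift or a turn outside -1 to 1 is refused whole. A call with a gripper value outside its range is refused whole. The fingers move at their own pace and stop on an object; "force" is the grip in N (left out, the last holds). Time passes only in rows, so rows that repeat a pose let the fingers close. It gives the time, the measured TCP pose, the force, the opening and the grip force at its end, in the units of the state.
- sensors.state(): the state, without advancing time (a new reading comes with each control period).
- read_camera(name): name is "side" or "top"; returns the picture (480x640x3 uint8, red, green, blue); there is no depth.
- get_calibration(name): a dict with "vfov" (degrees; the focal length in pixels is half the picture's height over the tangent of half this angle, whatever the lens; pixels are square), "cx", "cy" (the principal point, pixels), "k1" (the pictures are not rectified: a ray, as slopes to the right and down, at radius r is drawn at 1 + k1 r^2 times it, then the intrinsics apply), "extrinsics" (4x4, takes a point from camera to world coordinates). Camera axes: x right, y down, z forward; pixel columns grow to the right and rows downward; lengths in m; the calibration is good to about 2 mm. A picture is of the moment at which its call begins. get_calibration takes no time and is no camera call.
- order.close_job(): hands the job in; it is judged then, once.
The state is a dict: "time": time; "joint_pos": joint angles; "joint_vel": joint speeds; "joint_torque": joint torques, N m; "tool_pos": TCP position; "ee_rot": TCP orientation; "ft_force": force on the tool from outside, world axes, zero at the start; "wrist_torque": the same for the moment, N m; "grip_width": finger opening in m; "grip_force": force on a finger pad.
Only numpy, scipy, OpenCV 4.12 (cv2) and the standard library are available. Lean on these libraries where they do the work, as an engineer would, in place of code of your own. Each camera call takes 0.05 s, during which the arm holds its last target. There are 200 camera calls.

### The job

Lay the standing grey battery pack into its cradle without lifting it: slide it upright against the cradle's front step, tip it over the step onto its broad side by pushing high, then push its foot end so that it slides home against the orange pad on the blue post. Press it against the pad for a moment with about 10 newtons more than it takes to slide it, never pushing it with more than 25, and leave it lying square against the pad, the other things on the bench untouched.

Things in the scene. Friction and masses are not known exactly. Their poses are not given: they have to be found in the camera images.
- pack_center (a point): Centre of the grey battery pack (green panel, black seam near its top, two terminals on top): 70 (x) x 90 (y) x 101 mm (z), 0.5 to 0.9 kg; sliding takes 2 to 9 N. It starts standing on the bench, its +x face towards the step, 12 to 35 mm short of it and up to 0.15 rad out of square. Laid down, its z axis points to the blue post, its x axis down and its centre is 35 mm above the mat
- step_edge (a point): Middle of the cradle's top front edge (cradle fixed to the bench): x points into the cradle towards the blue post, y along the edge, z up. The upright step is 12 mm high, 140 mm wide; behind it lies a level platform of the same height with a rubber mat. Side cheeks, 14 mm higher than the mat and 114 mm apart, begin 50 mm behind the edge; the pack lies between them
- end_post: Blue post across the back of the cradle; origin at the foot of its front face, 165 mm behind the step edge and 4 mm below the mat's top; axes as the step edge. 36 mm above the origin it carries a screw with a round orange pad, 28 mm across. The pad's face stands 14 to 28 mm in front of the post's face, different each time; it is sprung, 0.2 mm per newton, up to 6 mm
- side_cutter: Blue-handled side cutter lying on the bench, 157 mm long; must stay where it is
- tape: Small black roll of tape on the bench, 58 mm across; must stay where it is
Mind the look-alikes: they are no part of the job. Leave any turquoise look-alike of the part that bears pack_center alone.

How it is judged:
On the way, in this order (a step that is already met when the one before it is completed fails the run):
1. the pack, still standing, is up against the step: its front face within 4 mm of it and its base level (x of pack_center in the frame of step_edge above -0.039 m and angle between pack_center's own z axis and vertical below 0.08 rad and angle between the x axis of pack_center and the x axis of step_edge, either way round below 0.08 rad), for 0.1 s.
2. the pack has tipped over the step and lies on its front face on the platform (angle between pack_center's own x axis and vertical above 3.05 rad and x of pack_center in the frame of step_edge above 0.005 m), for 0.1 s.
3. the pack is pressed against the pad with 5 to 20 N for 0.3 s (contact force between pack and end_post between 5 and 20 N and angle between pack_center's own x axis and vertical above 3.05 rad), for 0.3 s.
At the end, for the whole second after the job is handed in: The pack lies flat on its front face on the mat (within 5 degrees), square to the cradle within 0.12 rad and within 12 mm of its middle line, its top end still touching the orange pad, at rest and let go (angle between pack_center's own x axis and vertical above 3.05 rad and angle between the z axis of pack_center and the x axis of step_edge, either way round below 0.12 rad and y of pack_center in the frame of step_edge between -0.012 and 0.012 m and contact force between pack and end_post above 0.15 N and linear speed of pack below 0.01 m/s).
It fails at once if the pack is pushed by the robot with more than 25 N (contact force between pack and the fingers above 25 N or contact force between pack and the arm above 25 N).
It fails at once if the pack is pressed against the pad with more than 25 N (contact force between pack and end_post above 25 N).
It fails at once if the pack is lifted (its centre more than 90 mm above the bench) (height (world z) of pack_center above 0.09 m).
It fails at once if the side cutter or the tape is moved by more than 15 mm (distance of any of side_cutter, tape from where it was at the start of the episode above 0.015 m).
It also fails if it takes over 72 s, if anything falls off the work surface, if the arm or the gripper's body presses on something with over 40 N, if the wrist force passes 120 N, or if a joint passes its speed limit or range.

## Working session

There is one attempt and no reset: what is moved stays moved. The work goes in short steps, Python scripts to look and compute and a tool call to move; the robot and the scene stay as the last step left them, time stands still between calls to the robot, and variables do not carry over. Pictures are saved under pics/ and viewed, at most 10 in all, crops included, and the job is handed in when it is done.

Besides the shell and the picture viewer there is one more tool, called after ">>>" as name(argument=value, ...), one argument or row to a line, values as JSON. move_arm: Moves the arm, as the interface text tells. Scaled input: -1 to 1 covers 0.12 m each way for a shift and pi/2 rad each way for a turn. Its arguments: {"type":"object","properties":{"increments":{"type":"array","items":{"type":"array","items":{"type":"number"}}},"force":{"type":"number"}},"required":["increments"]}

```bash
ls; mkdir -p pics; python3 - <<'E'
from rig import sensors, read_camera, get_calibration
import cv2
print(sensors.state())
for n in("side","top"):
    print(n,get_calibration(n)); cv2.imwrite(f"pics/{n}0.png",read_camera(n)[:,:,::-1])
E
```

```text
pics
{'time': 0.0, 'joint_pos': array([1.09839031e+00, 2.59202979e-01, 2.07696522e-02, 1.33368247e+00,
       5.14825091e-05, 1.41823259e+00]), 'joint_vel': array([ 1.37103356e-03,  7.41688323e-04, -3.69066659e-04,  1.01952771e-03,
        1.86067276e-05, -2.71748891e-04]), 'joint_torque': array([ 1.85244906e-03, -5.55641019e+01,  3.44527423e+01,  1.39738261e-02,
       -9.73150213e-05, -3.73376466e-06]), 'tool_pos': array([0.17278464, 0.52188896, 0.24166339]), 'ee_rot': array([ 1.59240335e-01,  9.87239626e-01, -6.19870568e-04, -2.27312572e-04]), 'ft_force': array([-0.04760873,  0.42376114, -0.3199017 ]), 'wrist_torque': array([-0.00657759, -0.0020714 , -0.01976035]), 'grip_force': 0.0, 'grip_width': 0.0854334709122576}
side {'vfov': 47.73926258438617, 'cx': 320.8666595315047, 'cy': 247.4774381725614, 'k1': -0.16905814704714212, 'extrinsics': array([[ 0.2495175 , -0.86059845,  0.44397222,  0.0772981 ],
       [-0.96836394, -0.2200864 ,  0.11761487, -0.3042382 ],
       [-0.00350693, -0.45927365, -0.88828791,  1.09310463],
       [ 0.        ,  0.        ,  0.        ,  1.        ]])}
top {'vfov': 53.969215347935865, 'cx': 322.588440007486, 'cy': 243.8764477077903, 'k1': -0.05457441095724094, 'extrinsics': array([[-1.44372238e-03, -9.97777604e-01,  6.66165849e-02,
         5.00220866e-01],
       [-9.99927392e-01,  6.43439886e-04, -1.20331543e-02,
        -1.69843414e-01],
       [ 1.19635481e-02, -6.66291206e-02, -9.97706086e-01,
         1.09508156e+00],
       [ 0.00000000e+00,  0.00000000e+00,  0.00000000e+00,
         1.00000000e+00]])}
```

View pics/side0.png

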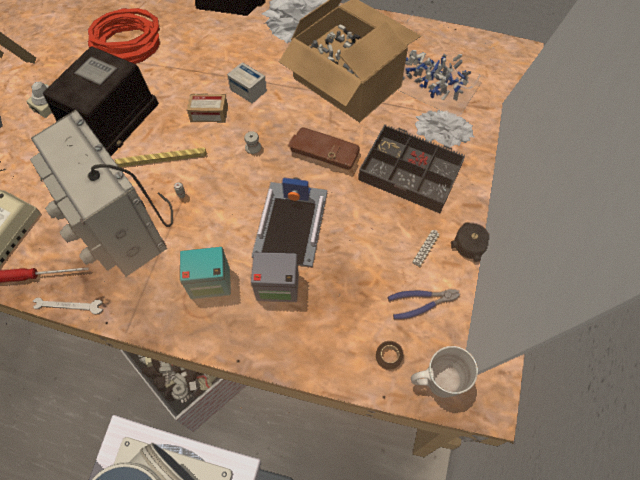

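View pics/top0.png

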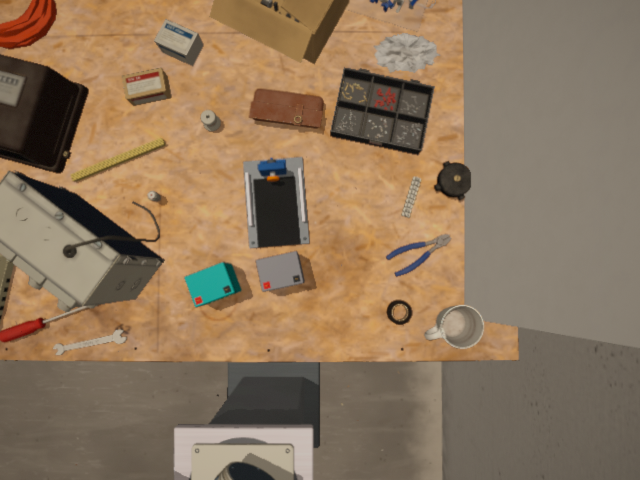

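The side view shows the pack at (275,275), the cradle behind it at (290,225) with its post at (295,190), and the turquoise look-alike at (205,272). In the top view the pack is at (281,271), the cradle spans cols 245–310 and rows 158–247, and the cutter (418,255) and tape (400,312) lie to the right.

```bash
cat > h.py <<'E'
import numpy as np, cv2
from rig import sensors, read_camera, get_calibration
def cam(n):
    c=get_calibration(n); f=240/np.tan(np.radians(c["vfov"]/2)); return c,f
def ray(n,px):
    c,f=cam(n); d=np.array([(px[0]-c["cx"])/f,(px[1]-c["cy"])/f]); s=d.copy()
    for _ in range(20): s=d/(1+c["k1"]*(s@s))
    E=c["extrinsics"]; return E[:3,3],E[:3,:3]@np.r_[s,1]
def onz(n,px,z):
    o,d=ray(n,px); return o+d*(z-o[2])/d[2]
def proj(n,P):
    c,f=cam(n);E=c["extrinsics"];p=E[:3,:3].T@(np.array(P)-E[:3,3]);s=p[:2]/p[2];s=s*(1+c["k1"]*(s@s));return s*f+[c["cx"],c["cy"]]
def two(p1,p2):
    (o1,d1),(o2,d2)=ray("side",p1),ray("top",p2)
    A=np.c_[d1,-d2];t=np.linalg.lstsq(A,o2-o1,rcond=None)[0];a=o1+d1*t[0];b=o2+d2*t[1];return (a+b)/2,np.linalg.norm(a-b)
E
python3 - <<'E'
import cv2
i=cv2.imread("pics/top0.png")[150:300,180:330]; j=cv2.imread("pics/side0.png")[165:310,240:340]
a=cv2.resize(i,(400,400),interpolation=2); b=cv2.resize(j,(276,400),interpolation=2)
import numpy as np
a=cv2.resize(i,None,fx=3,fy=3,interpolation=cv2.INTER_CUBIC); b=cv2.resize(j,None,fx=3,fy=3,interpolation=cv2.INTER_CUBIC)
o=np.zeros((450,750,3),np.uint8); o[:,:450]=a; o[:435,450:]=b; cv2.imwrite("pics/c0.png",o)
E
```

```text
(no output)
```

View pics/c0.png

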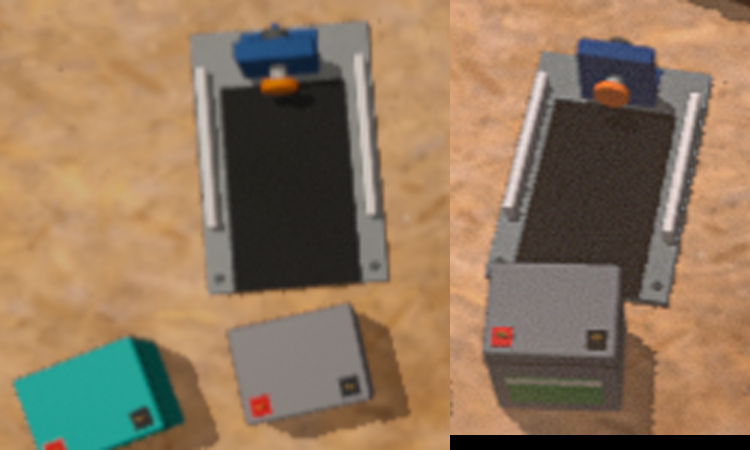

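The crop shows the cradle's front edge from about (250,248) to (309,243) in top-view pixels. The pack's top corners are near (256,260), (296,251), (303,283) and (262,291), and the orange pad is near (273,179).

```bash
python3 - <<'E'
from h import *
t=cv2.imread("pics/top0.png"); s=cv2.imread("pics/side0.png")
hsv=cv2.cvtColor(t,cv2.COLOR_BGR2HSV); H,S,V=cv2.split(hsv)
def big(m,roi):
    z=np.zeros_like(m);x0,x1,y0,y1=roi;z[y0:y1,x0:x1]=m[y0:y1,x0:x1]
    c=cv2.findContours(z,0,1)[0]; return max(c,key=cv2.contourArea)
# pack top
print("pix",t[268,280],t[225,252], t[220,280])
b=t.astype(int); grey=((b.max(2)-b.min(2)<28)&(b.max(2)>90)).astype(np.uint8)*255
c=big(cv2.morphologyEx(grey,cv2.MORPH_CLOSE,np.ones((7,7))),(245,310,249,300))
P=np.array([onz("top",p[0],.101)[:2] for p in c]).astype(np.float32)
r=cv2.minAreaRect(P);print("pack",r,cv2.boxPoints(r).round(4).tolist())
m=((V<60)).astype(np.uint8)*255
c=big(m,(250,303,172,250)); M=np.array([onz("top",p[0],.012)[:2] for p in c]).astype(np.float32)
r=cv2.minAreaRect(M);print("mat",r,cv2.boxPoints(r).round(4).tolist())
for q in [(249.7,247.7),(309,243.3),(244,161.5),(302.5,158)]: print("cr",onz("top",q,.012))
o=((H>5)&(H<20)&(S>200)&(V>120)).astype(np.uint8)*255
c=big(o,(262,285,170,188)).reshape(-1,2);print("pad top",c.min(0),c.max(0),c.mean(0))
h2=cv2.cvtColor(s,cv2.COLOR_BGR2HSV);o=((h2[:,:,0]>5)&(h2[:,:,0]<20)&(h2[:,:,1]>200)&(h2[:,:,2]>120)).astype(np.uint8)*255
d=big(o,(280,305,185,205)).reshape(-1,2);print("pad side",d.min(0),d.max(0))
print(two((d.min(0)+d.max(0))/2,(c.min(0)+c.max(0))/2), onz("top",((c[:,0].min()+c[:,0].max())/2,c[:,1].max()),.05))
E
```

```text
pix [125 129 136] [ 94 100 108] [29 32 36]
pack ((0.5088337063789368, -0.09050238132476807), (0.06795348227024078, 0.08773735165596008), 12.323311805725098) [[0.46630001068115234, -0.05490000173449516], [0.48500001430511475, -0.14059999585151672], [0.5514000058174133, -0.12610000371932983], [0.5327000021934509, -0.04039999842643738]]
mat ((0.6489898562431335, -0.07590769231319427), (0.15923327207565308, 0.09526873379945755), 4.691918849945068) [[0.5656999945640564, -0.0348999984562397], [0.5734999775886536, -0.1298999935388565], [0.732200026512146, -0.1168999969959259], [0.724399983882904, -0.021900000050663948]]
cr [ 0.56382978 -0.01518932  0.012     ]
cr [ 0.57388845 -0.15161639  0.012     ]
cr [7.65285485e-01 1.91906880e-04 1.20000000e-02]
cr [ 0.77352391 -0.1362894   0.012     ]
pad top [267 176] [278 179] [272.26086957 177.86956522]
pad side [296 194] [297 196]
(array([ 0.72333223, -0.07215588,  0.03575096]), np.float64(0.006829988846914936)) [ 0.71596952 -0.07026021  0.05      ]
```

>>> move_arm(
  increments=[
    [-0.37, -0.42, 0, 0, 0],
    [-0.745, -0.838, 0, 0, 0],
    [-0.745, -0.838, 0, 0, 0],
    [-0.745, -0.838, 0, 0, 0],
  ],
  force=40,
)

```text
time: 0.5
tool_pos: [0.2269, 0.3956, 0.2424]
ee_rot: [0.161, 0.987, -0.0, 0.0]
ft_force: [-0.0, -0.3, -0.4]
grip_width: 0.0426
grip_force: 0.0
```

>>> move_arm(
  increments=[
    [-0.37, -0.42, 0, 0, 0],
    [-0.745, -0.838, 0, 0, 0],
    [-0.745, -0.838, 0, 0, 0],
    [-0.745, -0.838, 0, 0, 0],
  ],
)

```text
time: 0.9
tool_pos: [0.2804, 0.2727, 0.2423]
ee_rot: [0.161, 0.987, -0.0, 0.0]
ft_force: [-0.6, 0.3, 0.9]
grip_width: 0.0426
grip_force: 0.0
```

>>> move_arm(
  increments=[
    [-0.37, -0.42, 0, 0, 0],
    [-0.745, -0.838, 0, 0, 0],
    [-0.745, -0.838, 0, 0, 0],
    [-0.745, -0.838, 0, 0, 0],
  ],
)

```text
time: 1.3
tool_pos: [0.3342, 0.1494, 0.2422]
ee_rot: [0.161, 0.987, -0.0, 0.0]
ft_force: [0.5, 0.3, 0.7]
grip_width: 0.0426
grip_force: 0.0
```

>>> move_arm(
  increments=[
    [-0.37, -0.42, 0, 0, 0],
    [-0.745, -0.838, 0, 0, 0],
    [-0.745, -0.838, 0, 0, 0],
    [-0.745, -0.838, 0, 0, 0],
  ],
)

```text
time: 1.7
tool_pos: [0.3877, 0.026, 0.2419]
ee_rot: [0.161, 0.987, -0.0, -0.0]
ft_force: [0.6, 0.0, -0.0]
grip_width: 0.0425
grip_force: 0.0
```

>>> move_arm(
  increments=[
    [-0.37, -0.42, 0, -0.08, 0],
    [-0.745, -0.838, 0, -0.16, 0],
    [-0.745, -0.838, 0, -0.253, 0],
    [-0.745, -0.838, 0, -0.253, 0],
    [-0.745, -0.838, 0, -0.253, 0],
  ],
)

```text
time: 2.2
tool_pos: [0.4395, -0.0949, 0.2417]
ee_rot: [-0.038, 0.999, 0.001, -0.001]
ft_force: [0.5, 0.3, -0.3]
grip_width: 0.0427
grip_force: 0.0
```

>>> move_arm(
  increments=[
    [0, 0, 0.4, 0, 0],
    [0, 0, 0.8, 0, 0],
    [0, 0, 1, 0, 0],
    [0, 0, 1, 0, 0],
  ],
)

```text
time: 2.6
tool_pos: [0.4372, -0.093, 0.1198]
ee_rot: [-0.039, 0.999, 0.001, -0.003]
ft_force: [0.0, 0.1, 0.8]
grip_width: 0.0428
grip_force: 0.0
```

>>> move_arm(
  increments=[
    [0, 0, 0.2, 0, 0],
    [0, 0, 0.4, 0, 0],
    [0, 0, 0.5, 0, 0],
    [0, 0, 0.6, 0, 0],
    [0, 0, 0.6, 0, 0],
  ],
)

```text
time: 3.1
tool_pos: [0.4394, -0.0946, 0.0508]
ee_rot: [-0.039, 0.999, 0.0, -0.0]
ft_force: [-0.2, 0.6, 1.1]
grip_width: 0.0428
grip_force: 0.0
```

```bash
cat > crop.py <<'E'
from h import *
import sys
k=sys.argv[1]; x0,y0,x1,y1=map(int,(sys.argv[2:6] or [180,150,330,310]))
a=cv2.resize(read_camera("top")[150:320,200:330,::-1],None,fx=3,fy=3,interpolation=2)
b=cv2.resize(read_camera("side")[165:335,220:350,::-1],None,fx=3,fy=3,interpolation=2)
cv2.imwrite(f"pics/{k}.png",np.hstack([a,b])); s=sensors.state(); print(s["time"],s["tool_pos"].round(4),s["ft_force"].round(2))
E
python3 crop.py d1
```

```text
3.2 [ 0.4399 -0.0952  0.0517] [ 0.34 -0.03 -0.36]
```

View pics/d1.png

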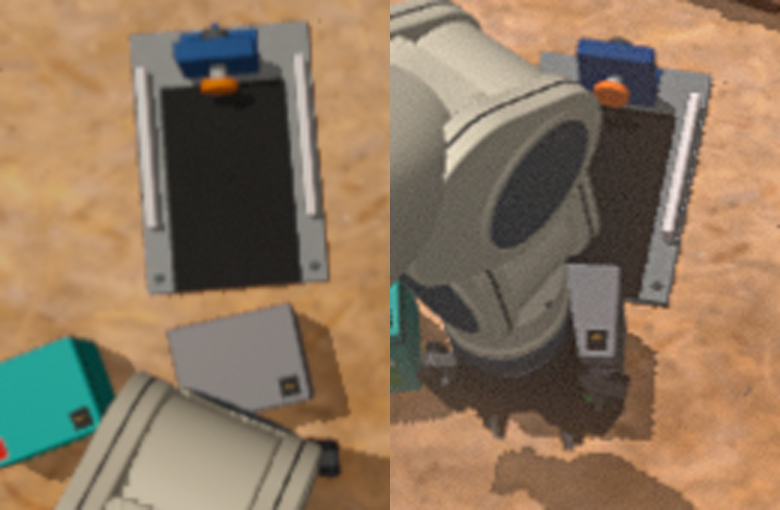

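The pack stands undisturbed at about (240,360) in the left panel. The half-open fingers are behind it near the bench, and the teal look-alike is clear.

>>> move_arm(
  increments=[
    [-0.04, 0, 0.01, 0, 0],
    [-0.08, 0, 0.03, 0, 0],
    [-0.1, 0, 0.03, 0, 0],
    [-0.117, 0, 0.03, 0, 0],
    [-0.133, 0, 0.03, 0, 0],
    [-0.15, 0, 0.03, 0, 0],
    [-0.167, 0, 0.03, 0, 0],
    [-0.183, 0, 0.03, 0, 0],
  ],
)

```text
time: 4.0
tool_pos: [0.4612, -0.0941, 0.0467]
ee_rot: [-0.039, 0.999, -0.0, -0.0]
ft_force: [-2.7, -1.4, 2.2]
grip_width: 0.0427
grip_force: 0.0
```

>>> move_arm(
  increments=[
    [-0.015, 0, 0, 0, 0],
    [-0.03, 0, 0, 0, 0],
    [-0.045, 0, 0, 0, 0],
    [-0.06, 0, 0, 0, 0],
    [-0.075, 0, 0, 0, 0],
    [-0.09, 0, 0, 0, 0],
  ],
)

```text
time: 4.6
tool_pos: [0.4718, -0.093, 0.0466]
ee_rot: [-0.039, 0.999, 0.0, -0.0]
ft_force: [-3.9, 1.3, 2.3]
grip_width: 0.0427
grip_force: 0.8
```

>>> move_arm(
  increments=[
    [-0.015, 0, 0, 0, 0],
    [-0.03, 0, 0, 0, 0],
    [-0.045, 0, 0, 0, 0],
    [-0.06, 0, 0, 0, 0],
    [-0.07, 0, 0, 0, 0],
    [-0.08, 0, 0, 0, 0],
  ],
)

```text
time: 5.2
tool_pos: [0.4815, -0.0924, 0.0467]
ee_rot: [-0.039, 0.999, 0.0, -0.0]
ft_force: [-4.9, 0.9, 1.0]
grip_width: 0.0427
grip_force: 1.0
```

```bash
python3 crop.py d2
```

```text
5.3 [ 0.4816 -0.0925  0.0467] [-3.76  1.07 -0.48]
```

View pics/d2.png

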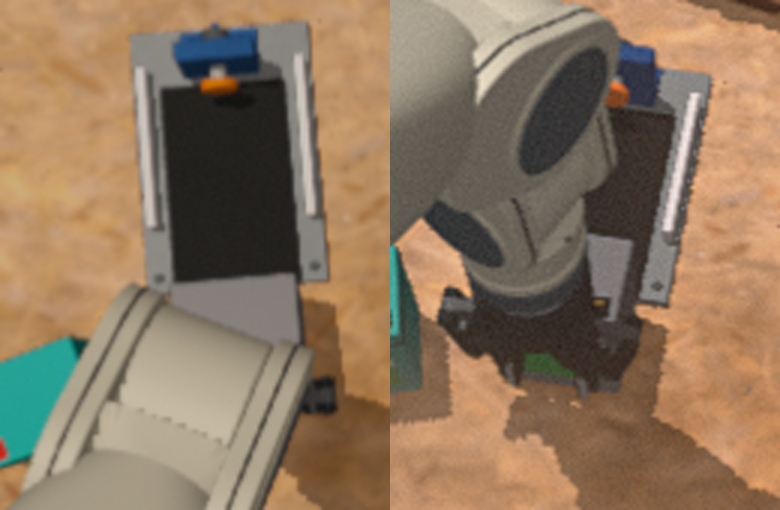

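The pack is now square to the cradle, with its front top edge running from (167,287) to (297,274) in the left panel. It is still upright and about 6 mm short of the step.

>>> move_arm(
  increments=[
    [-0.01, 0, 0, 0, 0],
    [-0.02, 0, 0, 0, 0],
    [-0.03, 0, 0, 0, 0],
    [-0.035, 0, 0, 0, 0],
  ],
)

```text
time: 5.7
tool_pos: [0.4857, -0.0922, 0.0467]
ee_rot: [-0.039, 0.999, -0.0, 0.0]
ft_force: [-3.5, -0.2, -0.0]
grip_width: 0.0425
grip_force: 1.2
```

>>> move_arm(
  increments=[
    [-0.005, 0, 0, 0, 0],
    [-0.01, 0, 0, 0, 0],
  ],
)

```text
time: 5.9
tool_pos: [0.4868, -0.0921, 0.0467]
ee_rot: [-0.039, 0.999, -0.0, -0.0]
ft_force: [-4.0, -0.2, 1.2]
grip_width: 0.0429
grip_force: 1.2
```

>>> move_arm(
  increments=[
    [-0.005, 0, 0, 0, 0],
    [-0.01, 0, 0, 0, 0],
  ],
)

```text
time: 6.1
tool_pos: [0.488, -0.092, 0.0467]
ee_rot: [-0.039, 0.999, -0.0, -0.0]
ft_force: [-5.2, -0.9, 0.1]
grip_width: 0.0424
grip_force: 1.2
```

>>> move_arm(
  increments=[
    [-0.005, 0, 0, 0, 0],
    [-0.01, 0, 0, 0, 0],
  ],
)

```text
time: 6.3
tool_pos: [0.4891, -0.0919, 0.0467]
ee_rot: [-0.039, 0.999, -0.0, -0.0]
ft_force: [-6.9, -0.7, 3.4]
grip_width: 0.0427
grip_force: 2.1
```

>>> move_arm(
  increments=[
    [-0.005, 0, 0, 0, 0],
    [-0.01, 0, 0, 0, 0],
  ],
)

```text
time: 6.5
tool_pos: [0.4894, -0.0919, 0.0467]
ee_rot: [-0.039, 0.999, -0.0, -0.001]
ft_force: [-10.9, -2.3, 8.9]
grip_width: 0.043
grip_force: 3.8
```

```bash
python3 - <<'E'
from h import *
s=[]
for k in range(3):
    i=read_camera("top"); s.append(sensors.state()["ft_force"])
print(np.mean(s,0),sensors.state()["tool_pos"])
cv2.imwrite("pics/t3.png",i[:,:,::-1]); b=i.astype(int)
g=((b.max(2)-b.min(2)<28)&(b.max(2)>112)).astype(int)
for c in range(262,300,6): print(c,[int(b[r,c].sum()/3) for r in range(232,250)])
E
```

```text
[-10.94003143  -2.11696292   6.14928681] [ 0.48928258 -0.0918092   0.04674489]
262 [31, 32, 33, 33, 32, 33, 33, 46, 96, 121, 126, 126, 127, 127, 127, 119, 109, 110]
268 [32, 32, 32, 31, 31, 32, 33, 56, 106, 125, 127, 126, 126, 128, 127, 128, 127, 124]
274 [33, 34, 33, 31, 32, 31, 45, 97, 121, 125, 126, 126, 126, 127, 127, 127, 128, 127]
280 [32, 32, 31, 33, 32, 33, 55, 104, 124, 126, 127, 126, 126, 126, 127, 127, 127, 127]
286 [33, 32, 32, 31, 31, 46, 97, 122, 125, 125, 125, 126, 127, 126, 127, 127, 126, 127]
292 [31, 32, 32, 32, 32, 51, 101, 121, 125, 125, 125, 125, 126, 126, 126, 126, 127, 126]
298 [34, 35, 32, 32, 34, 45, 66, 78, 87, 93, 96, 99, 101, 103, 106, 106, 105, 108]
```

>>> move_arm(
  increments=[
    [0.03, 0, 0, 0, 0],
    [0.1, 0, 0, 0, 0],
    [0.2, 0, 0, 0, 0],
    [0.2, 0, 0, 0, 0],
  ],
)

```text
time: 7.05
tool_pos: [0.4651, -0.0935, 0.0467]
ee_rot: [-0.039, 0.999, 0.0, -0.0]
ft_force: [-0.3, 0.1, -0.3]
grip_width: 0.0426
grip_force: 0.0
```

```bash
python3 - <<'E'
from h import *
i=read_camera("top"); print(sensors.state()["ft_force"],sensors.state()["tool_pos"])
b=i.astype(int)
def edge(c):
    col=b[225:250,c].sum(1)/3; return 225+np.interp(80,col,np.arange(25))
cs=np.arange(262,296,3); P=np.array([onz("top",(c,edge(c)),.101) for c in cs])
k=np.polyfit(P[:,1],P[:,0],1); print("front edge yaw",-k[0],"x at y=-.083:",np.polyval(k,-.083))
# right edge columns
for r in range(244,256,3): print(r,[int(v) for v in b[r,292:310].sum(1)/3])
E
```

```text
[ 1.27385203 -0.20521972 -0.09204286] [ 0.46602696 -0.09365884  0.0469375 ]
front edge yaw 0.08231795410770623 x at y=-.083: 0.567468628267306
244 [126, 127, 127, 128, 129, 128, 103, 64, 83, 105, 126, 127, 125, 122, 122, 123, 123, 126]
247 [128, 130, 129, 130, 129, 128, 108, 62, 64, 87, 92, 110, 133, 140, 142, 144, 146, 147]
250 [129, 129, 129, 129, 129, 127, 117, 71, 56, 82, 86, 84, 83, 82, 89, 96, 118, 125]
253 [129, 129, 129, 128, 128, 129, 123, 89, 56, 73, 84, 85, 83, 80, 82, 84, 87, 87]
```

>>> move_arm(
  increments=[
    [0, 0, -0.2, 0, 0],
    [0, 0, -0.43, 0, 0],
    [-0.08, 0, -0.43, 0, 0],
    [-0.16, 0, -0.43, 0, 0],
    [-0.18, 0, -0.43, 0, 0],
    [-0.19, 0, -0.43, 0, 0],
    [-0.2, 0, -0.43, 0, 0],
    [-0.21, 0, -0.43, 0, 0],
  ],
)

```text
time: 7.9
tool_pos: [0.4904, -0.0914, 0.0973]
ee_rot: [-0.039, 0.999, 0.0, -0.002]
ft_force: [-5.6, -1.4, 5.6]
grip_width: 0.0428
grip_force: 2.9
```

>>> move_arm(
  increments=[
    [-0.01, 0, 0, 0, 0],
    [-0.02, 0, 0, 0, 0],
    [-0.03, 0, 0, 0, 0],
    [-0.04, 0, 0, 0, 0],
  ],
)

```text
time: 8.3
tool_pos: [0.4951, -0.0911, 0.0973]
ee_rot: [-0.039, 0.999, 0.0, -0.002]
ft_force: [-8.3, -0.4, 5.7]
grip_width: 0.0426
grip_force: 4.2
```

>>> move_arm(
  increments=[
    [-0.015, 0, 0, 0, 0],
    [-0.03, 0, 0, 0, 0],
    [-0.045, 0, 0, 0, 0],
    [-0.06, 0, 0, 0, 0],
  ],
)

```text
time: 8.7
tool_pos: [0.5018, -0.0904, 0.0975]
ee_rot: [-0.039, 0.999, 0.0, -0.002]
ft_force: [-9.8, -0.2, 9.9]
grip_width: 0.0429
grip_force: 5.5
```

>>> move_arm(
  increments=[
    [-0.015, 0, 0, 0, 0],
    [-0.03, 0, 0, 0, 0],
  ],
)

```text
time: 8.9
tool_pos: [0.5055, -0.0901, 0.0977]
ee_rot: [-0.039, 0.999, 0.0, -0.002]
ft_force: [-7.6, -0.4, 9.1]
grip_width: 0.0424
grip_force: 5.4
```

>>> move_arm(
  increments=[
    [-0.015, 0, 0, 0, 0],
    [-0.03, 0, 0, 0, 0],
  ],
)

```text
time: 9.1
tool_pos: [0.5092, -0.0899, 0.0978]
ee_rot: [-0.039, 0.999, 0.0, -0.002]
ft_force: [-8.4, -0.3, 12.1]
grip_width: 0.0426
grip_force: 6.2
```

>>> move_arm(
  increments=[
    [-0.015, 0, 0, 0, 0],
    [-0.03, 0, 0, 0, 0],
  ],
)

```text
time: 9.3
tool_pos: [0.513, -0.0897, 0.098]
ee_rot: [-0.039, 0.999, 0.0, -0.001]
ft_force: [-11.8, -0.7, 18.8]
grip_width: 0.0427
grip_force: 9.3
```

>>> move_arm(
  increments=[
    [0, 0, -0.01, 0, 0],
    [0, 0, -0.02, 0, 0],
  ],
)

```text
time: 9.5
tool_pos: [0.5139, -0.0896, 0.0998]
ee_rot: [-0.039, 0.999, 0.0, -0.001]
ft_force: [-1.7, 0.1, 0.1]
grip_width: 0.0431
grip_force: 0.6
```

>>> move_arm(
  increments=[
    [-0.008, 0, -0.01, 0, 0],
    [-0.016, 0, -0.02, 0, 0],
  ],
)

```text
time: 9.7
tool_pos: [0.5162, -0.0896, 0.1027]
ee_rot: [-0.039, 0.999, 0.0, -0.0]
ft_force: [-1.4, -0.6, 0.1]
grip_width: 0.043
grip_force: 0.6
```

>>> move_arm(
  increments=[
    [-0.016, 0, -0.01, 0, 0],
    [-0.032, 0, -0.02, 0, 0],
    [-0.048, 0, -0.03, 0, 0],
  ],
)

```text
time: 10.0
tool_pos: [0.5223, -0.0893, 0.1068]
ee_rot: [-0.039, 0.999, -0.0, 0.0]
ft_force: [-1.5, -0.4, -0.9]
grip_width: 0.0426
grip_force: 0.5
```

>>> move_arm(
  increments=[
    [-0.016, 0, -0.007, 0, 0],
    [-0.032, 0, -0.014, 0, 0],
    [-0.048, 0, -0.02, 0, 0],
  ],
)

```text
time: 10.3
tool_pos: [0.528, -0.0889, 0.1092]
ee_rot: [-0.039, 0.999, -0.0, 0.0]
ft_force: [-1.2, 0.1, -0.0]
grip_width: 0.0428
grip_force: 0.4
```

```bash
python3 crop.py d3
```

```text
10.4 [ 0.5281 -0.0888  0.1092] [-0.86 -0.03 -0.95]
```

View pics/d3.png

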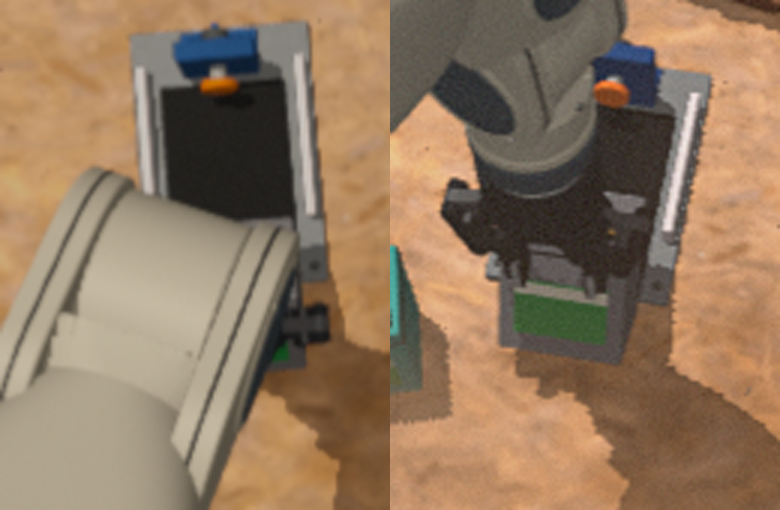

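The pack leans well forward over the step, with its green back panel at (560,315) in the right panel and the finger tips against its upper back.

>>> move_arm(
  increments=[
    [-0.016, 0, -0.005, 0, 0],
    [-0.032, 0, -0.01, 0, 0],
    [-0.048, 0, -0.015, 0, 0],
    [-0.064, 0, -0.018, 0, 0],
  ],
)

```text
time: 10.8
tool_pos: [0.5356, -0.0883, 0.1113]
ee_rot: [-0.039, 0.999, -0.0, 0.0]
ft_force: [-2.0, -0.2, -0.0]
grip_width: 0.0424
grip_force: 0.2
```

>>> move_arm(
  increments=[
    [-0.016, 0, -0.003, 0, 0],
    [-0.032, 0, -0.005, 0, 0],
    [-0.048, 0, -0.005, 0, 0],
    [-0.064, 0, -0.005, 0, 0],
  ],
)

```text
time: 11.2
tool_pos: [0.5433, -0.0876, 0.112]
ee_rot: [-0.039, 0.999, 0.0, 0.0]
ft_force: [-1.6, 0.6, 1.7]
grip_width: 0.0425
grip_force: 0.7
```

>>> move_arm(
  increments=[
    [-0.016, 0, 0, 0, 0],
    [-0.032, 0, 0, 0, 0],
    [-0.048, 0, 0, 0, 0],
    [-0.064, 0, 0, 0, 0],
  ],
)

```text
time: 11.6
tool_pos: [0.5508, -0.0871, 0.1118]
ee_rot: [-0.039, 0.999, 0.0, -0.0]
ft_force: [0.4, 0.1, 1.0]
grip_width: 0.0428
grip_force: 0.0
```

>>> move_arm(
  increments=[
    [0.3, 0, 0, 0, 0],
    [0.6, 0, 0, 0, 0],
    [0.9, 0, 0, 0, 0],
    [1, 0, 0, 0, 0],
  ],
)

```text
time: 12.0
tool_pos: [0.4281, -0.0959, 0.1117]
ee_rot: [-0.039, 0.999, 0.0, -0.001]
ft_force: [-0.0, 0.3, -0.6]
grip_width: 0.0424
grip_force: 0.0
```

```bash
python3 crop.py d4
```

```text
12.1 [ 0.4301 -0.0964  0.1122] [0.81 1.19 0.47]
```

View pics/d4.png

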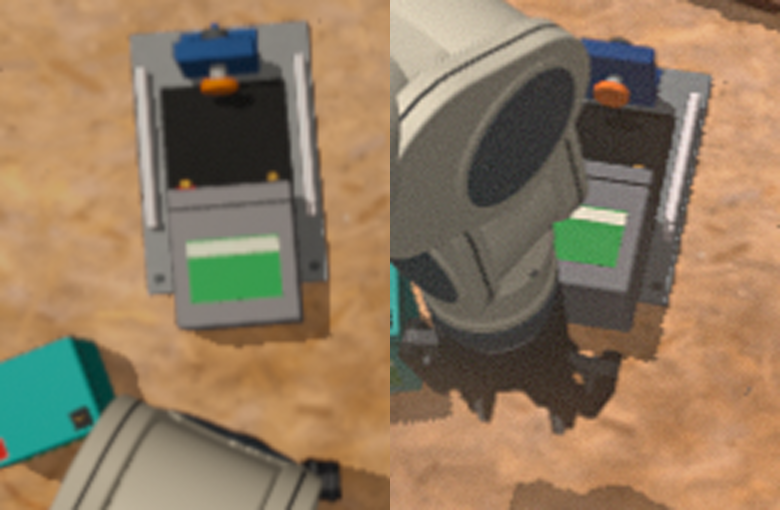

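The pack lies flat on its front face. Its top-face corners are near (167,190), (289,182), (300,320) and (178,328) in the left panel, and its terminals point to the orange pad.

```bash
cat > m.py <<'E'
from h import *
i=read_camera("top"); b=i.astype(int); h=cv2.cvtColor(i,cv2.COLOR_RGB2HSV)
grey=((b.max(2)-b.min(2)<28)&(b.max(2)>100)); green=(h[:,:,0]>45)&(h[:,:,0]<80)&(h[:,:,1]>80); white=(b.min(2)>150)
z=np.zeros((480,640),np.uint8); m=(grey|green|white); x0,x1,y0,y1=254,301,200,262; z[y0:y1,x0:x1]=m[y0:y1,x0:x1]*255
g=np.zeros((480,640),np.uint8); g[190:262,250:305]=green[190:262,250:305]*255
c=max(cv2.findContours(g,0,1)[0],key=cv2.contourArea); P=np.array([onz("top",p[0],.082)[:2] for p in c],np.float32)
r=cv2.minAreaRect(P);print("green",r)
E0=np.array([.569,-.083]);R=np.array([[.9969,.0788],[-.0788,.9969]])
print("green centre in cradle",R@(np.array(r[0])-E0))
E
python3 - <<'E'
exec(open("m.py").read())
for n,q in dict(tl=(167,190),tr=(289,182),br=(300,320),bl=(178,328)).items():
    p=onz("top",(q[0]/3+200,q[1]/3+150),.082); print(n,p.round(4),(R@(p[:2]-E0)).round(4))
for q in [(201,94),(239,92)]:
    p=onz("top",(q[0]/3+200,q[1]/3+150),.044);print("pad front",(R@(p[:2]-E0)).round(4))
s=sensors.state();print((R@(s["tool_pos"][:2]-E0)).round(4),s["tool_pos"])
E
```

```text
green ((0.5721651911735535, -0.08595706522464752), (0.031929899007081985, 0.06588725000619888), 4.748325347900391)
green centre in cradle [ 0.00292236 -0.00319732]
tl [ 0.6342 -0.0374  0.082 ] [0.0686 0.0403]
tr [ 0.6399 -0.1253  0.082 ] [ 0.0674 -0.0478]
br [ 0.5403 -0.1335  0.082 ] [-0.0325 -0.048 ]
bl [ 0.5347 -0.0461  0.082 ] [-0.0313  0.0395]
pad front [0.1445 0.0143]
pad front [ 0.1437 -0.0143]
[-0.1382 -0.0028] [ 0.43148189 -0.09666543  0.11234071]
```

>>> move_arm(
  increments=[
    [0, 0, 0.3, 0, 0],
    [0, 0, 0.585, 0, 0],
    [-0.3, 0, 0.585, 0, 0],
    [-0.55, 0, 0.585, 0, 0],
    [-0.65, 0, 0.585, 0, 0],
    [-0.7, 0, 0.585, 0, 0],
    [-0.73, 0, 0.585, 0, 0],
    [-0.75, 0, 0.585, 0, 0],
  ],
)

```text
time: 12.95
tool_pos: [0.5205, -0.0893, 0.0416]
ee_rot: [-0.039, 0.999, 0.0, -0.0]
ft_force: [-0.5, -0.4, 0.1]
grip_width: 0.0427
grip_force: 0.0
```

>>> move_arm(
  increments=[
    [-0.02, 0, 0, 0, 0],
    [-0.04, 0, 0, 0, 0],
    [-0.06, 0, 0, 0, 0],
    [-0.08, 0, 0, 0, 0],
    [-0.1, 0, 0, 0, 0],
    [-0.12, 0, 0, 0, 0],
  ],
)

```text
time: 13.55
tool_pos: [0.5352, -0.0883, 0.0417]
ee_rot: [-0.039, 0.999, -0.0, -0.0]
ft_force: [-2.9, 0.5, 1.5]
grip_width: 0.0426
grip_force: 0.0
```

>>> move_arm(
  increments=[
    [-0.02, 0, 0, 0, 0],
    [-0.04, 0, 0, 0, 0],
    [-0.06, 0, 0, 0, 0],
    [-0.08, 0, 0, 0, 0],
    [-0.1, 0, 0, 0, 0],
    [-0.12, 0, 0, 0, 0],
  ],
)

```text
time: 14.15
tool_pos: [0.5497, -0.0871, 0.0416]
ee_rot: [-0.039, 0.999, 0.0, 0.0]
ft_force: [-4.0, -0.5, 1.3]
grip_width: 0.0428
grip_force: 0.0
```

>>> move_arm(
  increments=[
    [-0.02, 0, 0, 0, 0],
    [-0.04, 0, 0, 0, 0],
    [-0.06, 0, 0, 0, 0],
    [-0.08, 0, 0, 0, 0],
    [-0.1, 0, 0, 0, 0],
    [-0.12, 0, 0, 0, 0],
  ],
)

```text
time: 14.75
tool_pos: [0.564, -0.086, 0.0416]
ee_rot: [-0.039, 0.999, 0.0, -0.0]
ft_force: [-3.8, -0.5, 1.2]
grip_width: 0.0426
grip_force: 0.0
```

>>> move_arm(
  increments=[
    [-0.02, 0, 0, 0, 0],
    [-0.04, 0, 0, 0, 0],
    [-0.06, 0, 0, 0, 0],
    [-0.08, 0, 0, 0, 0],
    [-0.1, 0, 0, 0, 0],
    [-0.12, 0, 0, 0, 0],
    [-0.14, 0, 0, 0, 0],
    [-0.15, 0, 0, 0, 0],
  ],
)

```text
time: 15.55
tool_pos: [0.582, -0.0846, 0.0416]
ee_rot: [-0.039, 0.999, -0.0, 0.0]
ft_force: [-4.9, -0.8, 1.9]
grip_width: 0.0426
grip_force: 0.0
```

```bash
python3 crop.py d5; python3 m.py
```

```text
15.65 [ 0.5822 -0.0846  0.0416] [-2.3  -1.62  0.37]Traceback (most recent call last):
  File "m.py", line 6, in <module>
    c=max(cv2.findContours(g,0,1)[0],key=cv2.contourArea); P=np.array([onz("top",p[0],.082)[:2] for p in c],np.float32)
ValueError: max() iterable argument is empty
```

View pics/d5.png

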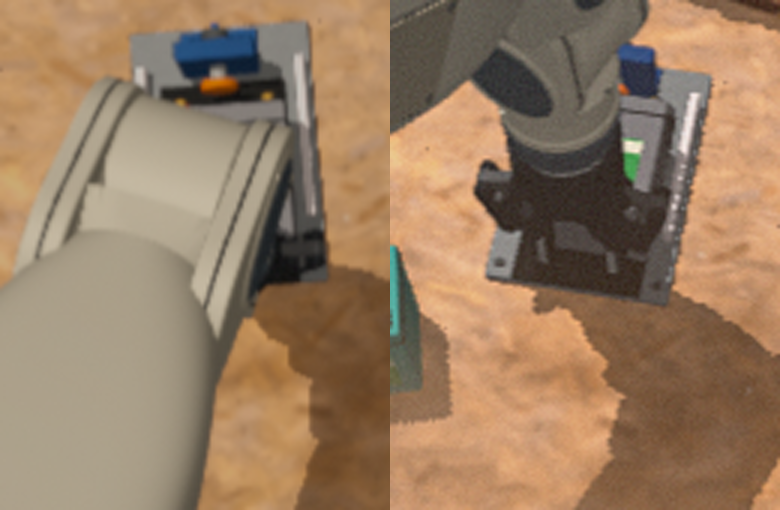

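The pack's terminal end, at about row 105 in the left panel, is some 15 mm short of the orange pad at (220,88). The pack stays between the cheeks.

>>> move_arm(
  increments=[
    [-0.01, 0, 0, 0, 0],
    [-0.02, 0, 0, 0, 0],
    [-0.03, 0, 0, 0, 0],
    [-0.04, 0, 0, 0, 0],
    [-0.05, 0, 0, 0, 0],
    [-0.06, 0, 0, 0, 0],
  ],
)

```text
time: 16.3
tool_pos: [0.589, -0.084, 0.0416]
ee_rot: [-0.039, 0.999, 0.0, -0.0]
ft_force: [-4.8, -1.2, 0.6]
grip_width: 0.0429
grip_force: 0.0
```

>>> move_arm(
  increments=[
    [-0.01, 0, 0, 0, 0],
    [-0.02, 0, 0, 0, 0],
    [-0.025, 0, 0, 0, 0],
  ],
)

```text
time: 16.6
tool_pos: [0.5921, -0.0838, 0.0416]
ee_rot: [-0.039, 0.999, -0.0, 0.0]
ft_force: [-4.6, -0.8, 1.5]
grip_width: 0.0426
grip_force: 0.0
```

>>> move_arm(
  increments=[
    [-0.005, 0, 0, 0, 0],
    [-0.01, 0, 0, 0, 0],
    [-0.015, 0, 0, 0, 0],
  ],
)

```text
time: 16.9
tool_pos: [0.5938, -0.0837, 0.0416]
ee_rot: [-0.039, 0.999, 0.0, -0.0]
ft_force: [-4.3, -0.4, 1.1]
grip_width: 0.0426
grip_force: 0.0
```

>>> move_arm(
  increments=[
    [-0.005, 0, 0, 0, 0],
    [-0.01, 0, 0, 0, 0],
    [-0.015, 0, 0, 0, 0],
  ],
)

```text
time: 17.2
tool_pos: [0.5956, -0.0836, 0.0416]
ee_rot: [-0.039, 0.999, -0.0, 0.0]
ft_force: [-4.7, 0.2, 1.9]
grip_width: 0.0428
grip_force: 0.0
```

>>> move_arm(
  increments=[
    [-0.005, 0, 0, 0, 0],
    [-0.01, 0, 0, 0, 0],
  ],
)

```text
time: 17.4
tool_pos: [0.5968, -0.0835, 0.0416]
ee_rot: [-0.039, 0.999, 0.0, -0.0]
ft_force: [-4.7, -0.2, 1.2]
grip_width: 0.0424
grip_force: 0.0
```

>>> move_arm(
  increments=[
    [-0.005, 0, 0, 0, 0],
    [-0.01, 0, 0, 0, 0],
  ],
)

```text
time: 17.6
tool_pos: [0.598, -0.0834, 0.0417]
ee_rot: [-0.039, 0.999, -0.0, 0.0]
ft_force: [-3.7, 0.1, 1.1]
grip_width: 0.0426
grip_force: 0.0
```

>>> move_arm(
  increments=[
    [-0.005, 0, 0, 0, 0],
    [-0.01, 0, 0, 0, 0],
  ],
)

```text
time: 17.8
tool_pos: [0.5992, -0.0833, 0.0416]
ee_rot: [-0.039, 0.999, -0.0, -0.0]
ft_force: [-3.5, -0.4, 1.5]
grip_width: 0.0427
grip_force: 0.0
```

>>> move_arm(
  increments=[
    [-0.005, 0, 0, 0, 0],
    [-0.01, 0, 0, 0, 0],
  ],
)

```text
time: 18.0
tool_pos: [0.6001, -0.0832, 0.0416]
ee_rot: [-0.039, 0.999, -0.0, -0.0]
ft_force: [-6.3, -0.5, 3.2]
grip_width: 0.0429
grip_force: 0.0
```

>>> move_arm(
  increments=[
    [-0.005, 0, 0, 0, 0],
    [-0.01, 0, 0, 0, 0],
  ],
)

```text
time: 18.2
tool_pos: [0.6006, -0.0831, 0.0415]
ee_rot: [-0.039, 0.999, -0.0, -0.001]
ft_force: [-8.0, -0.9, 2.6]
grip_width: 0.0429
grip_force: 0.0
```

>>> move_arm(
  increments=[
    [-0.005, 0, 0, 0, 0],
    [-0.008, 0, 0, 0, 0],
  ],
)

```text
time: 18.4
tool_pos: [0.6009, -0.0831, 0.0415]
ee_rot: [-0.039, 0.999, -0.0, -0.002]
ft_force: [-13.4, -1.9, 5.5]
grip_width: 0.0425
grip_force: 0.0
```

>>> move_arm(
  increments=[
    [-0.005, 0, 0, 0, 0],
    [-0.005, 0, 0, 0, 0],
  ],
)

```text
time: 18.6
tool_pos: [0.6012, -0.083, 0.0413]
ee_rot: [-0.039, 0.999, 0.0, -0.002]
ft_force: [-11.9, -1.0, 4.9]
grip_width: 0.0428
grip_force: 0.0
```

>>> move_arm(
  increments=[
    [-0.003, 0, 0, 0, 0],
    [-0.003, 0, 0, 0, 0],
    [-0.003, 0, 0, 0, 0],
    [-0.003, 0, 0, 0, 0],
  ],
)

```text
time: 19.0
tool_pos: [0.6013, -0.083, 0.0413]
ee_rot: [-0.039, 0.999, 0.0, -0.002]
ft_force: [-14.5, -2.1, 5.1]
grip_width: 0.0427
grip_force: 0.0
```

>>> move_arm(
  increments=[
    [-0.002, 0, 0, 0, 0],
    [-0.002, 0, 0, 0, 0],
    [-0.002, 0, 0, 0, 0],
    [-0.002, 0, 0, 0, 0],
  ],
)

```text
time: 19.4
tool_pos: [0.6014, -0.0829, 0.0413]
ee_rot: [-0.039, 0.999, 0.0, -0.002]
ft_force: [-14.8, -1.1, 5.0]
grip_width: 0.0427
grip_force: 0.0
```

>>> move_arm(
  increments=[
    [0.005, 0, 0, 0, 0],
    [0.01, 0, 0, 0, 0],
    [0.015, 0, 0, 0, 0],
    [0.025, 0, 0, 0, 0],
    [0.05, 0, 0, 0, 0],
    [0.2, 0, 0, 0, 0],
    [0.5, 0, 0, 0, 0],
    [0.8, 0, 0, 0, 0],
  ],
)

```text
time: 20.2
tool_pos: [0.5078, -0.0904, 0.0417]
ee_rot: [-0.039, 0.999, -0.0, 0.001]
ft_force: [0.1, -0.4, 0.1]
grip_width: 0.0429
grip_force: 0.0
```

>>> move_arm(
  increments=[
    [0.4, 0, -0.1, 0, 0],
    [0.6, 0, -0.3, 0, 0],
    [0.6, 0, -0.6, 0, 0],
    [0.6, 0, -0.6, 0, 0],
  ],
)

```text
time: 20.6
tool_pos: [0.4383, -0.097, 0.118]
ee_rot: [-0.039, 0.999, -0.002, 0.004]
ft_force: [0.3, -0.2, -0.2]
grip_width: 0.0426
grip_force: 0.0
```

```bash
sed -i 's/190:262,250:305/165:262,250:305/g' m.py; python3 m.py; python3 crop.py d6
```

```text
green ((0.64975905418396, -0.07993139326572418), (0.03211325779557228, 0.06562165170907974), 4.777725696563721)
green centre in cradle [ 0.08075051 -0.00330472]
20.75 [ 0.4367 -0.0961  0.1137] [-0.47  1.01  1.38]
```

View pics/d6.png

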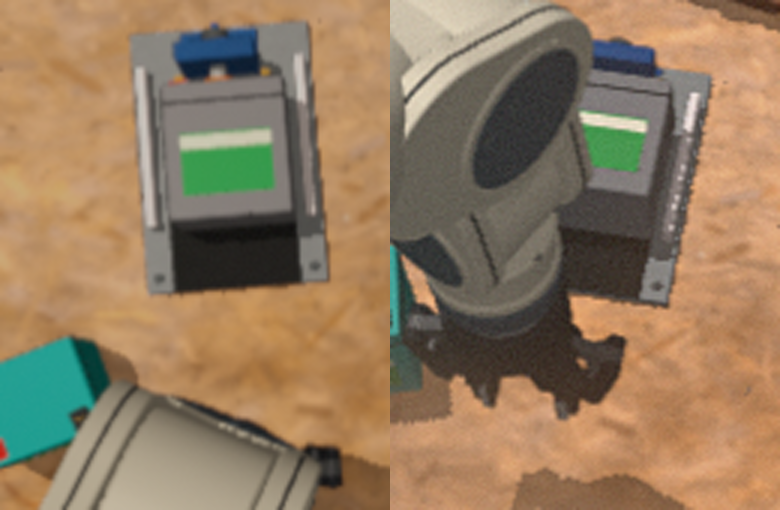

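The pack lies flat between the cheeks, with its terminal end hard against the orange pad at (220,80). It is square to within about 0.01 rad and 3 mm off the middle line, and the gripper is well clear.

```bash
python3 -c "
from rig import order
print(order.close_job())"
```

```text
the job is handed in; nothing more can be done
None
```

The pack is laid in its cradle and the job is handed in (no verdict was returned): it lies flat, about 0.01 rad out of square and 3 mm off the middle line, up against the orange pad after about 0.8 s of pressing at roughly 10 N above the sliding force; my force readings peaked at about 22 N, and nothing else on the bench was touched.

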